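# Make up a clutch kit and hold the spring clip open over its card

### The arm

A 6-joint arm with a two-finger parallel gripper is mounted at the origin on the work surface. World frame = base frame: x ahead of the robot, y to its left, z up, the work surface at z = 0. Lengths are in m, angles in rad, forces in N, time in s.
With the tool pointing down it reaches from about 0.275 to 0.75 m from the base axis. Payload 10.2 kg.
Tool frame: the origin (TCP) lies midway between the tips of the shut fingers; the grasp point (between the pads) lies 19 mm behind it (env.hold_point_z is the distance from the TCP to the grasp point, in m); z points along the fingers, y is the line along which they close (so a half turn about z gives the same grasp; the last joint's range is limited). The gripper opens to 85 mm and grips with 20 to 120 N. Pads are 22 mm wide; open, the fingers measure 114 mm over their backs; the gripper's body (76 mm by 85 mm) begins 54 mm behind the grasp point. The pads swing forward as they close: fully open they stand 13 mm farther back than shut.
Start: joints at [-1.535, 0.313, 1.498, -0, 1.331, -0.223], TCP at [0.134, -0.508, 0.202] pointing down, gripper open.
Joint ranges: [-2.94, 2.94], [-0.97, 2.17], [0.19, 2.56], [-1.23, 4.37], [0.02, 3.11], [-2.88, 2.88]. Speed limits (rad/s): [2.39, 2.39, 3.01, 3.14, 3.14, 3.14].

### API

Orientations are given as a unit quaternion [x, y, z, w].
In Python, from bench import env, kinematics, monitor, eyes, job gives the robot as it stands. The module is installed in compiled form; this text tells all that it offers. Calls block until the motion is done:
- env.reach(position, orientation): joint-space move of the TCP to a pose.
- env.movel(position, velocity=0.15, frame=None, guard=None): straight line of the TCP; frame=None keeps the orientation; velocity is the mean speed in m/s. With guard (N) it stops when the force on the tool has changed by that much, and returns True; else False.
- env.set_joints(angles): joint-space move.
- env.release() and env.close_gripper(effort=None): open the fingers fully, or close them until they stop; effort is the grip in N (None keeps the last).
- env.hold(seconds).
- kinematics.ik(position, orientation): joint angles nearest the present ones, or None.
- monitor.sense(): the state.
- eyes.grab_frame(name): name is "side" or "top" or "wrist"; returns a dict with "frame" (480x640x3 uint8, red, green, blue), "mtx" (3x3 intrinsics, pixels), "view" (4x4, takes a point from world to camera coordinates). Camera axes: x right, y down, z forward; pixel columns grow to the right and rows downward; lengths in m; the calibration is good to about 2 mm. A picture is of the moment at which its call begins. There is no depth.
A pose or a line that the arm cannot do raises env.MotionError and nothing moves.
- job.hand_in(): hands the job in; it is judged then, once.
The state is a dict: "clock": time; "joints": joint angles; "qvel": joint speeds; "joint_efforts": joint torques, N m; "position": TCP position; "ee_rot": TCP orientation; "contact_force": force on the tool from outside, world axes, zero at the start; "ft_torque": the same for the moment, N m; "finger_gap": opening from 0.0 (shut) to 1.0 (fully open); "gripper_force": force on a finger pad.
Only numpy, scipy, OpenCV 4.12 (cv2) and the standard library are available. Lean on these libraries where they do the work, as an engineer would, in place of code of your own. Each camera call takes 0.05 s, during which the arm holds its last target. There are 200 camera calls.

### The job

Make up the clutch kit: lay the steel disc flat and centred on the tray's round plate, then the cork disc centred on top of it. Then squeeze the orange spring clip open, lift it off its rack, and bring its jaws down over the top edge of the upright card so that they gape around the edge, one on each side, well over it, without resting on the card. Finish while still holding it like that, squeezed wide open and still, ready for a ticket to be slipped in; leave the blue disc, the black clip and everything else alone.

Things in the scene. Friction and masses are not known exactly. Their poses are not given: they have to be found in the camera images.
- steel_disc_center (a point): Dark grey steel disc, plain and flat, 58 mm across, 12 mm thick, 0.14 to 0.26 kg, lying flat on the counter at the start. The point is its centre, half-way up; z is its axis.
- cork_disc_center (a point): Brown cork disc of the same size (58 mm across, 12 mm thick), about 0.06 kg, lying flat on the counter at the start. The point is its centre, half-way up; z is its axis.
- blue_disc_center (a point): Blue plastic disc of the same size: not wanted, leave it alone. The point is its centre.
- plate_top (a point): Kit tray: a fixed grey board 130 mm (tray x) by 200 mm (tray y), 10 mm thick. On it is a flat round aluminium plate 90 mm across. This point is the centre of the plate's upper face, 16 mm above the counter. Axes are the tray's: x along the card, y from the plate towards the card, z up.
- tray: The fixed kit tray itself. Its origin is under the board at counter level; the plate centre is at tray y = -50 mm and the card stands at tray y = +60 mm (both at tray x = 0). The card is in a black slotted holder 20 mm thick in tray y, whose top is 24 mm above the counter.
- card_edge (a point): Stiff upright cardboard card, yellow band along its top, fixed in the tray's holder: 100 mm wide (tray x), 3 mm thick (tray y). This point is the middle of its top edge, 110 mm above the counter. Axes are the tray's: x along the edge, y square to the card's face, z up.
- orange_clip: Orange spring clip like a clothes peg, 98 mm high, 0.08 kg, upright on the rack, jaws down. This body is its -y arm; origin midway between the lower ends of the jaws. x: pivot axis, along the rack's fin; y: the way the handles are squeezed; z up at the start. Squeezed evenly, each arm turns by half the opening and the clip stays symmetric.
- orange_clip_pivot (a point): Centre of the orange clip's pivot, 50 mm above the jaw ends. Axes as orange_clip. Two thumb pads, 24 mm wide in x, reach from 20 to 48 mm above it (grip at 34 mm, squeezing along y); over their outer faces they measure about 53 mm on the rack, 25 mm fully squeezed.
- orange_clip_tip_a (a point): Lower end of the orange clip's jaw on its -y side (middle of the 6 mm thick, 22 mm wide rubber jaw).
- orange_clip_tip_b (a point): Lower end of the orange clip's jaw on its +y side.
- orange_clip_jaw (a joint): Opening of the orange clip in rad: about 0 while it bites the 4 mm fin of the rack, 0.60 at its stop, fully open, when the jaws gape about 33 mm. A spring shuts it: about 6 N on the thumb pads to start opening, about 11 N at the stop. Squeezing the thumb pads together with 20 N or more opens it to the stop.
- rack: Fixed wooden clip rack, 180 mm (its x) by 60 mm, 20 mm high; along its middle stands a steel fin 4 mm thick, rising 40 mm above the wood (top 60 mm above the counter). The clips bite the fin with their jaw ends 32 mm above the counter, 12 mm clear of the wood, one towards each end, about 100 mm apart. Origin at counter level under the middle.
- black_clip_pivot (a point): Pivot of a black clip of the same kind on the same rack: not wanted, leave it alone.
- spray: White bottle with blue cap, 72 mm across, 170 mm high, standing at the back: leave alone. Origin under its middle.
- tape: Yellow tape measure, 70 x 35 x 65 mm high, at the back: leave alone. Origin under its middle.
- jar: Amber jar, 70 mm across, 80 mm high, at the back: leave alone. Origin under its middle.
- screwdriver_grip (a point): Handle of a screwdriver lying on the counter on the robot's right: leave alone.
Not all that is in view belongs to the job. Leave any green look-alike of the part that bears cork_disc_center alone.

How it is judged:
On the way, in this order (a step that is already met when the one before it is completed fails the run):
1. the steel disc lies flat and centred on the plate, let go (horizontal distance between steel_disc_center and plate_top below 0.01 m and z of steel_disc_center in the frame of plate_top between 0.003 and 0.009 m and angle between steel_disc_center's own z axis and vertical below 0.1 rad and contact force between steel_disc and the fingers below 0.2 N and linear speed of steel_disc below 0.03 m/s), for 0.2 s.
2. the cork disc lies flat and centred on the steel disc, let go (all of step 1 and horizontal distance between cork_disc_center and steel_disc_center below 0.01 m and z of cork_disc_center in the frame of plate_top between 0.014 and 0.022 m and angle between cork_disc_center's own z axis and vertical below 0.1 rad and contact force between cork_disc and the fingers below 0.2 N and linear speed of cork_disc below 0.03 m/s), for 0.2 s.
3. the orange clip is squeezed open and lifted clear of the rack (value of joint orange_clip_jaw above 0.35 rad and height (world z) of orange_clip_pivot above 0.12 m and contact force between orange_clip and rack below 0.2 N and contact force between orange_clip and the fingers above 2 N), for 0.1 s.
At the end, for the whole second after the job is handed in: Discs let go, flat: steel within 10 mm of the plate centre, cork within 10 mm of the steel. Fingers hold the clip still, open over 0.35 rad, clear of card and tray; jaw tips either side, over 4 mm from the card mid-plane, 7 mm or more below its top edge, within 42 mm of the edge middle (all of step 2 and value of joint orange_clip_jaw above 0.35 rad and ((y of orange_clip_tip_a in the frame of card_edge below -0.004 m and y of orange_clip_tip_b in the frame of card_edge above 0.004 m) or (y of orange_clip_tip_b in the frame of card_edge below -0.004 m and y of orange_clip_tip_a in the frame of card_edge above 0.004 m)) and z of each of orange_clip_tip_a, orange_clip_tip_b in the frame of card_edge below -0.007 m and x of orange_clip_tip_a in the frame of card_edge between -0.042 and 0.042 m and x of orange_clip_tip_b in the frame of card_edge between -0.042 and 0.042 m and contact force between orange_clip and tray below 0.2 N and contact force between orange_clip and the fingers above 2 N and height (world z) of orange_clip_pivot above 0.105 m and linear speed of orange_clip below 0.03 m/s); the arm keeps its last pose, push and grip.
It fails at once if the blue disc, the black clip or a bystander disturbed (moved over 30 mm) (distance of any of black_clip_pivot, blue_disc_center, spray, tape, jar, screwdriver_grip from where it was at the start of the episode above 0.03 m).
It also fails if it takes over 72 s, if anything falls off the work surface, if the arm or the gripper's body presses on something with over 40 N, if the wrist force passes 120 N, or if a joint passes its speed limit or range.

## Working session

There is one attempt and no reset: what is moved stays moved. The work goes in short steps, each a Python script; the robot and the scene stay as the last script left them, time stands still between calls to the robot, and variables do not carry over. Pictures are saved under pics/ and viewed, at most 12 in all, crops included, and the job is handed in when it is done.

```bash
mkdir -p pics; python3 - <<'E'
from bench import env,kinematics,monitor,eyes
import cv2,numpy as np
for n in("top","side"):
    f=eyes.grab_frame(n);cv2.imwrite(f"pics/{n}0.png",f["frame"][:,:,::-1]);np.savez(f"{n}0.npz",**f)
    print(n,f["mtx"].round(1).tolist(),np.linalg.inv(f["view"]).round(3).tolist())
s=monitor.sense();print(s["clock"],s["position"],s["ee_rot"],s["finger_gap"],env.hold_point_z)
E
```

```text
top [[465.3, 0.0, 317.0], [0.0, 465.3, 240.5], [0.0, 0.0, 1.0]] [[0.003, -0.998, 0.068, 0.49], [-1.0, -0.002, 0.003, -0.057], [-0.003, -0.068, -0.998, 1.09], [0.0, 0.0, 0.0, 1.0]]
side [[504.2, 0.0, 310.9], [0.0, 504.2, 236.1], [0.0, 0.0, 1.0]] [[-0.96, -0.146, 0.238, 0.296], [-0.279, 0.475, -0.835, 0.889], [0.009, -0.868, -0.497, 0.66], [0.0, 0.0, 0.0, 1.0]]
0.1 [ 0.1343553  -0.50726215  0.20150805] [ 9.91637379e-01  1.29054228e-01  6.86346644e-05 -5.56092648e-04] 1.001433000216027 0.0187
```

View pics/top0.png

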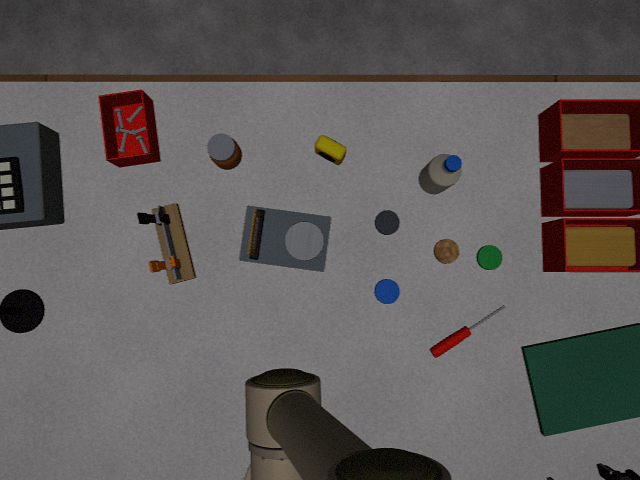

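View pics/side0.png

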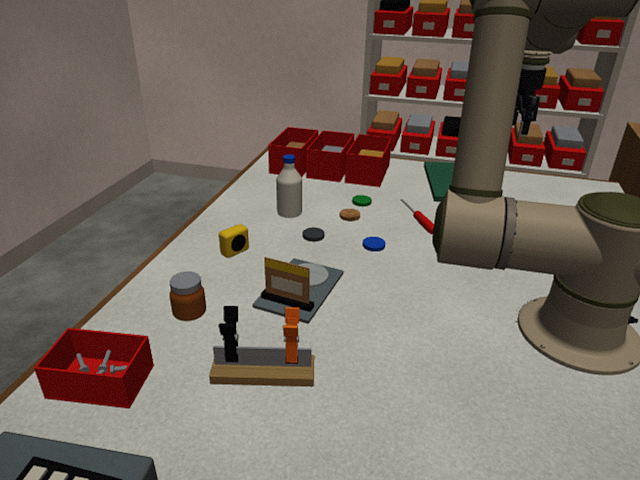

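The top view shows steel (387,222), cork (446,251), green look-alike (489,257), blue (387,291), plate (304,240), card (257,233), and the orange clip near (170,264) at the rack's near end. In the side view the orange clip is at (291,335) and the card at (287,280).

```bash
cat > h.py <<'E'
import cv2,numpy as np
from bench import env,kinematics,monitor,eyes,job
from scipy.spatial.transform import Rotation as Rn
def down(phi):  # tool z down, closing axis y at world angle phi
    y=np.array([np.cos(phi),np.sin(phi),0]);z=np.array([0,0,-1.])
    return Rn.from_matrix(np.c_[np.cross(y,z),y,z]).as_quat()
def ray(f,p):
    T=np.linalg.inv(f["view"]);d=T[:3,:3]@np.linalg.inv(f["mtx"])@[p[0],p[1],1];return T[:3,3],d
def onz(f,p,z):
    o,d=ray(f,p);return o+d*(z-o[2])/d[2]
def tri(fs,ps):
    A=np.zeros((3,3));b=np.zeros(3)
    for f,p in zip(fs,ps):
        o,d=ray(f,p);d/=np.linalg.norm(d);M=np.eye(3)-np.outer(d,d);A+=M;b+=M@o
    return np.linalg.solve(A,b)
def proj(f,X):
    c=f["view"][:3,:3]@X+f["view"][:3,3];p=f["mtx"]@c;return p[:2]/p[2]
def blob(m,near=None,amin=15):
    n,l,s,c=cv2.connectedComponentsWithStats(m.astype(np.uint8))
    k=[i for i in range(1,n) if s[i,4]>=amin]
    i=min(k,key=lambda i:np.hypot(*(c[i]-near))) if near is not None else max(k,key=lambda i:s[i,4])
    return c[i],s[i],l==i
def hsv(f): return cv2.cvtColor(f["frame"],cv2.COLOR_RGB2HSV).astype(int)
def rect(m):
    return cv2.minAreaRect(np.argwhere(m)[:,::-1].astype(np.float32))
E
python3 - <<'E'
from h import *
t=dict(np.load("top0.npz"));s=dict(np.load("side0.npz"))
H=hsv(t);S=hsv(s)
for n,p in dict(steel=(387,222),cork=(446,251),table=(400,255),plate=(304,240),board=(270,260),board2=(318,217),wood=(186,265),wood2=(160,232),fin=(172,240),clip=(173,262),card=(257,225)).items(): print(n,H[p[1],p[0]],t["frame"][p[1],p[0]])
h,sa,v=[H[...,i] for i in range(3)]
print("orange top",[blob((h>4)&(h<16)&(sa>190)&(v>90),np.array(q))[:2] for q in[(170,264)]])
h2,s2,v2=[S[...,i] for i in range(3)]
c,st,m=blob((h2>4)&(h2<16)&(s2>190)&(v2>90),np.array((291,335)));print("orange side",c,st)
cv2.imwrite("pics/crop1.png",np.vstack([cv2.resize(t["frame"][195:290,135:335,::-1],None,fx=3,fy=3,interpolation=2),cv2.resize(s["frame"][250:390,200:350,::-1],(600,300),interpolation=2)[:,:]]))
E
```

```text
steel [99 53 48] [38 45 48]
cork [ 16 148  93] [93 67 39]
table [  0   6 123] [123 120 120]
plate [114  12 103] [ 98  99 103]
board [100  52  74] [59 69 74]
board2 [102  38  68] [58 64 68]
wood [ 16 113  95] [95 76 53]
wood2 [ 18 121  93] [93 76 49]
fin [16 71 54] [54 47 39]
clip [ 17 225 136] [136  82  16]
card [18 59 43] [43 39 33]
orange top [(array([172.25, 259.05]), array([170, 255,   5,   8,  20], dtype=int32))]
orange side [291.04424779 351.86725664] [286 342  11  21 226]
```

View pics/crop1.png

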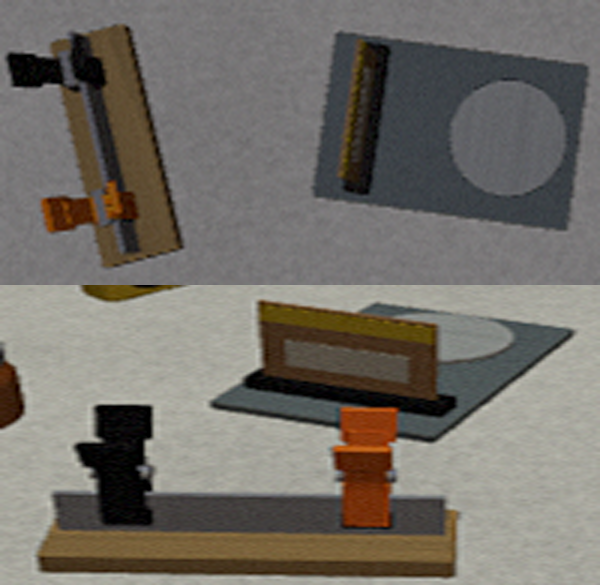

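```bash
cat >> h.py <<'E'
def smooth(f): return hsv(dict(frame=cv2.medianBlur(f["frame"],3)))
E
python3 - <<'E'
from h import *
t=dict(np.load("top0.npz"));s=dict(np.load("side0.npz"))
H=smooth(t);h,sa,v=[H[...,i] for i in range(3)];S=smooth(s);h2,s2,v2=[S[...,i] for i in range(3)]
A=np.array
def rep(n,m,near,z):
    c,st,mm=blob(m,A(near)); (cx,cy),r=cv2.minEnclosingCircle(np.argwhere(mm)[:,::-1].astype(np.float32)); print(n,c.round(1),st,round(r,1),onz(t,c,z).round(4)); return c,mm
rep("steel",(v<75),(387,222),.010)
rep("cork",(h>8)&(h<24)&(sa>80),(446,251),.010)
bm=(sa>27)&(h>88)&(h<125)&(v<95)
c,st,mm=blob(bm,A((285,238)),500)
hull=np.zeros(mm.shape,np.uint8);cv2.fillConvexPoly(hull,cv2.convexHull(np.argwhere(mm)[:,::-1].astype(np.int32)),1)
rc=rect(hull);B=cv2.boxPoints(rc);W=A([onz(t,p,.01) for p in B]);print("board",rc,W.round(3).tolist(),[np.linalg.norm(W[i]-W[i-1]).round(3) for i in range(4)])
pm=(hull>0)&~bm&(v>84);c,mm2=rep("plate",pm,(304,240),.016)
# wood
wm=(h>10)&(h<24)&(sa>75)&(sa<180)&(v>60);reg=np.zeros_like(wm);reg[195:290,150:200]=1
w=wm&reg; w=cv2.morphologyEx(w.astype(np.uint8),cv2.MORPH_CLOSE,np.ones((9,9)))>0
_,st,w=blob(w);rc=rect(w);B=cv2.boxPoints(rc);W=A([onz(t,p,.02) for p in B]);print("rack",rc,W.round(3).tolist(),[np.linalg.norm(W[i]-W[i-1]).round(3) for i in range(4)],W.mean(0).round(4))
# card yellow
ym=(h2>20)&(h2<30)&(s2>150)
_,st,m=blob(ym,A((287,265)));rc=rect(m);B=cv2.boxPoints(rc);print("yellow side",st,rc,B.round(1).tolist())
print([ (onz(s,p,.11)).round(3).tolist() for p in B])
o=(h2>3)&(h2<17)&(s2>170);c,st,m=blob(o,A((291,335)),30);print("clip side",c,st)
o=(h>4)&(h<20)&(sa>185);yx=np.argwhere(o[250:280,140:190]);print("clip top",len(yx),yx.min(0)+[250,140],yx.max(0)+[250,140])
E
```

```text
steel [386.6 222.2] [375 210  24  25 478] 12.4 [ 0.6061 -0.2154  0.01  ]
cork [446.1 250.8] [434 239  25  25 482] 12.4 [ 0.5397 -0.353   0.01  ]
board ((284.821533203125, 237.97567749023438), (85.48162078857422, 56.02694320678711), 7.765166282653809) [[0.517, 0.128, 0.01], [0.647, 0.113, 0.01], [0.62, -0.086, 0.01], [0.491, -0.068, 0.01]] [np.float64(0.198), np.float64(0.131), np.float64(0.2), np.float64(0.131)]
plate [303.8 240.5] [ 285  222   39   38 1160] 19.3 [ 0.5623 -0.0228  0.016 ]
rack ((170.94119262695312, 243.76470947265625), (77.61139678955078, 31.529630661010742), 75.96376037597656) [[0.632, 0.343, 0.02], [0.65, 0.272, 0.02], [0.476, 0.225, 0.02], [0.459, 0.295, 0.02]] [np.float64(0.18), np.float64(0.073), np.float64(0.18), np.float64(0.072)] [0.5543 0.2837 0.02  ]
yellow side [265 260  44  17 336] ((286.61767578125, 267.5294494628906), (45.59669494628906, 8.00367546081543), 14.03624439239502) [[263.5, 265.8999938964844], [265.5, 258.1000061035156], [309.70001220703125, 269.20001220703125], [307.79998779296875, 276.8999938964844]]
[[0.616, 0.108, 0.11], [0.623, 0.08, 0.11], [0.525, 0.092, 0.11], [0.521, 0.119, 0.11]]
clip side [291.16058394 333.00437956] [284 307  16  56 685]
clip top 248 [256 149] [271 180]
```

```bash
cat >> h.py <<'E'
PLATE=np.array([.5623,-.0228]);TY=np.array([np.sin(.1345),np.cos(.1345)]);PHI=-.1345
def best(p,phi):
    c=[]
    q0=np.array(monitor.sense()["joints"])
    for a in(phi,phi+np.pi):
        j=kinematics.ik(p,down(a))
        if j is not None:c.append((np.abs(np.array(j)-q0).max(),a))
    return down(min(c)[1])
def st(): 
    s=monitor.sense();print(round(s["clock"],1),s["position"].round(4),round(float(s["finger_gap"]),3),np.round(s["gripper_force"],1),s["contact_force"].round(1))
def pick(xy,z=-.001):
    p=[*xy,.08];env.reach(p,best(p,PHI));env.movel([*xy,.03],.2)
    print("guard",env.movel([*xy,z],.06,guard=8));st()
    env.close_gripper(40);st();env.movel([*xy,.10],.2);st()
def place(xy,z):
    p=[*xy,.10];env.reach(p,best(p,PHI));env.movel([*xy,z+.015],.2)
    print("guard",env.movel([*xy,z],.04,guard=6));st();env.release();env.hold(.2);env.movel([*xy,.12],.2);st()
E
python3 - <<'E'
from h import *
for xy in([.6061,-.2154],[.5397,-.353],PLATE,PLATE+.11*TY,[.5,.26]):
    print([None if (j:=kinematics.ik([*xy,.05],down(PHI+a))) is None else np.round(j,2).tolist() for a in(0,np.pi)])
pick([.6061,-.2154])
f=eyes.grab_frame("side");cv2.imwrite("pics/s1.png",f["frame"][100:340,150:550,::-1])
E
```

```text
[[-0.52, 0.71, 1.28, -0.0, 1.15, -0.39], [-0.52, 0.71, 1.28, -0.0, 1.15, 2.75]]
[[-0.76, 0.71, 1.28, -0.0, 1.15, -0.63], [-0.76, 0.71, 1.28, -0.0, 1.15, 2.52]]
[[-0.25, 0.55, 1.56, -0.0, 1.02, -0.11], None]
[[-0.05, 0.59, 1.49, -0.0, 1.05, 0.08], None]
[[0.27, 0.56, 1.56, -0.0, 1.03, 0.41], [0.27, 0.56, 1.56, -0.0, 1.03, -2.74]]
guard False
3.2 [ 0.6062 -0.2155 -0.0009] 1.002 0.0 [-0.6 -0.3  0.4]
4.0 [ 0.6061 -0.2154 -0.001 ] 0.0 0.0 [-0.5 -0.7  0.5]
4.6 [ 0.6055 -0.2151  0.0987] -0.001 0.0 [ 0.1 -0.1 -0.7]
```

View pics/s1.png

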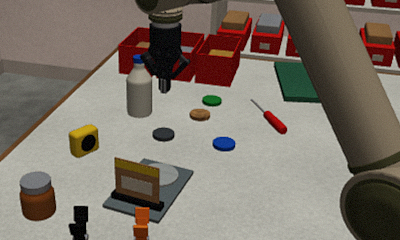

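The gripper closed empty. The disc is still on the counter at crop (163,134), so I'm checking where the fingertips really are relative to it.

```bash
python3 - <<'E'
from h import *
st()
s=eyes.grab_frame("side");t=eyes.grab_frame("top");w=eyes.grab_frame("wrist")
p=monitor.sense()["position"]
print("tcp in side",proj(s,p)," top",proj(t,p),"disc in side exp",proj(s,np.array([.6061,-.2154,.006])))
S=smooth(s);c,stt,_=blob((S[...,2]<70),np.array((313,234)),60);print(c,stt,onz(s,c,.01))
print("views same",np.allclose(s["view"],np.load("side0.npz")["view"]))
im=np.hstack([cv2.resize(s["frame"][130:290,240:400,::-1],(400,400)),cv2.resize(w["frame"][:,:,::-1],(400,400))]);im[:]=im
a=im.copy();q=(proj(s,p)-[240,130])*2.5;cv2.circle(a,tuple(int(x) for x in q),4,(0,0,255),1)
cv2.imwrite("pics/s2.png",a)
E
```

```text
4.7 [ 0.6053 -0.215   0.0981] -0.0 0.0 [-0.6 -0.7 -0. ]
tcp in side [313.34131857 203.33086847]  top [392.50913379 218.01488147] disc in side exp [312.76016093 235.04583143]
[313.03448276 234.13362069] [303 228  21  13 232] [ 0.60484817 -0.21347596  0.01      ]
views same True
```

View pics/s2.png

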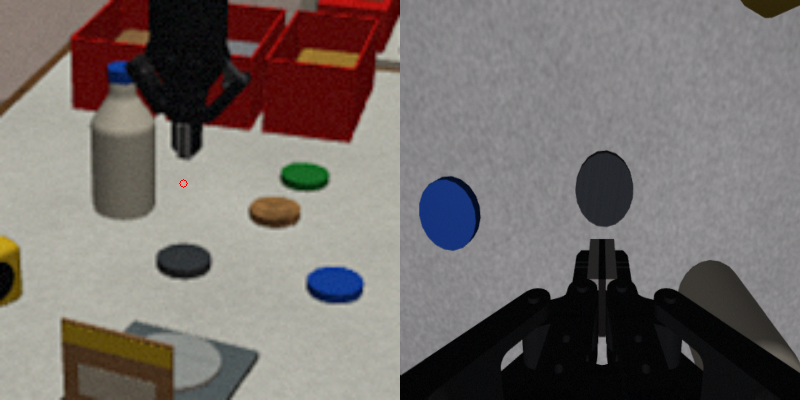

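The side view confirms the disc position, (313,234) against an expected (312.8,235). But the shut fingertips are at side (314,193), 10 px above the reported TCP at (313,203). I'll triangulate the real tip.

```bash
python3 - <<'E'
from h import *
s=eyes.grab_frame("side");w=eyes.grab_frame("wrist");t=eyes.grab_frame("top")
m=monitor.sense();p=m["position"];R=Rn.from_quat(m["ee_rot"]).as_matrix()
print("R",R.round(3).tolist());print("tcp in wrist",proj(w,p)," 22mm back",proj(w,p-R[:,2]*.022))
cw=-w["view"][:3,:3].T@w["view"][:3,3];print("cam in tool",(R.T@(cw-p)).round(3),"axes",(R.T@w["view"][:3,:3].T).round(3).tolist())
X=tri([s,w],[(314.4,192.5),(322,288)]);print("tip",X,"tool off",R.T@(X-p),"reproj",proj(s,X),proj(w,X))
for dn,px in(("steel",(323,226)),):
    print(dn,onz(w,px,.012))
W=smooth(w);c,a,_=blob((W[...,2]<60)&(np.arange(480)[:,None]<280),np.array((323,226)),500);print(c,a,onz(w,c,.011))
E
```

```text
R [[0.134, 0.991, -0.001], [0.991, -0.134, 0.001], [0.0, -0.001, -1.0]]
tcp in wrist [325.24379848 281.3926657 ]  22mm back [325.44686331 303.71331948]
cam in tool [ 0.07  -0.001 -0.171] axes [[0.0, -0.962, -0.273], [1.0, 0.001, -0.002], [0.002, -0.273, 0.962]]
tip [ 0.60345788 -0.20547711  0.13240921] tool off [ 0.00942319 -0.00376158 -0.03305442] reproj [313.24416188 192.75248088] [314.69584257 292.39915702]
steel [ 0.60487877 -0.21405462  0.012     ]
[326.07626856 225.39681312] [ 281  180   91   91 6464] [ 0.6067821  -0.21418805  0.011     ]
```

```bash
python3 - <<'E'
from h import *
s=eyes.grab_frame("side");w=eyes.grab_frame("wrist")
m=monitor.sense();p=m["position"];R=Rn.from_quat(m["ee_rot"]).as_matrix()
for x in(-.011,0,.011):
  for z in(0,-.01,-.015,-.02,-.025,-.03):print(x,z,proj(s,p+R@[x,0,z]).round(1),proj(w,p+R@[x,0,z]).round(1))
cv2.imwrite("pics/s3.png",np.hstack([cv2.resize(s["frame"][170:210,290:340,::-1],(400,320),interpolation=0),cv2.resize(w["frame"][270:350,280:380,::-1],(400,320),interpolation=0)]))
E
```

```text
-0.011 0 [314.9 201.1] [324.9 304.6]
-0.011 -0.01 [315.  197.6] [324.9 315.2]
-0.011 -0.015 [315.  195.8] [325.  320.9]
-0.011 -0.02 [315. 194.] [325. 327.]
-0.011 -0.025 [315.1 192.2] [325.1 333.4]
-0.011 -0.03 [315.1 190.3] [325.1 340.2]
0 0 [313.2 202.8] [324.9 280.9]
0 -0.01 [313.2 199.3] [325.  290.3]
0 -0.015 [313.3 197.5] [325.  295.4]
0 -0.02 [313.3 195.7] [325.1 300.9]
0 -0.025 [313.3 193.8] [325.1 306.6]
0 -0.03 [313.3 192. ] [325.2 312.7]
0.011 0 [311.4 204.6] [324.9 256.4]
0.011 -0.01 [311.5 201. ] [325.  264.6]
0.011 -0.015 [311.5 199.2] [325.1 269. ]
0.011 -0.02 [311.5 197.4] [325.1 273.8]
0.011 -0.025 [311.5 195.5] [325.2 278.8]
0.011 -0.03 [311.5 193.7] [325.2 284.1]
```

View pics/s3.png

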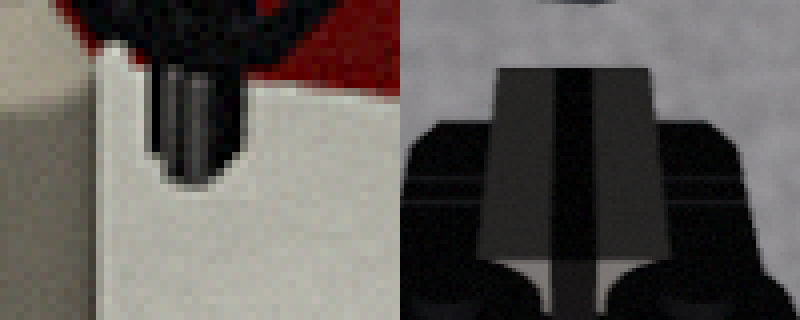

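The two views agree: the tip's near edge is at side row 193 and wrist row 287. So the shut fingertips really sit about 29 mm behind the reported TCP, while the disc positions are right. I'll confirm it with a guarded touch on bare counter.

```bash
python3 - <<'E'
from h import *
env.movel([.606,-.135,.03],.25);env.movel([.606,-.135,-.015],.1)
print(env.movel([.606,-.135,-.045],.02,guard=5));st()
env.movel([.606,-.135,.02],.2);env.release();st()
E
```

```text
True
7.1 [ 0.606  -0.135  -0.0292] 0.001 2.7 [-1.8  0.2  5.4]
8.3 [ 0.606 -0.135  0.02 ] 0.999 0.0 [-0.1 -0.2  1.3]
```

Contact came at z = -0.029, which confirms the offset, so I'll command z 28.5 mm lower throughout.

```bash
cat >> h.py <<'E'
OFF=.0285
def pick(xy,z=-.001):
    z-=OFF;p=[*xy,.04];env.reach(p,best(p,PHI));env.movel([*xy,.0],.2)
    print("guard",env.movel([*xy,z],.06,guard=8));st()
    env.close_gripper(40);st();env.movel([*xy,.06],.2);st()
def place(xy,z):
    z-=OFF;p=[*xy,.06];env.reach(p,best(p,PHI));env.movel([*xy,z+.015],.2)
    print("guard",env.movel([*xy,z],.04,guard=6));st();env.release();env.hold(.2);env.movel([*xy,.07],.2);st()
E
python3 - <<'E'
from h import *
pick([.6061,-.2150])
if monitor.sense()["finger_gap"]>.5: place(PLATE,.0155)
s=eyes.grab_frame("wrist");cv2.imwrite("pics/w4.png",s["frame"][:,:,::-1]);np.savez("w4.npz",**s)
E
```

```text
guard False
9.7 [ 0.6062 -0.2151 -0.0294] 1.0 0.0 [-0.2 -0.2 -0.2]
10.1 [ 0.6066 -0.2152 -0.0285] 0.656 42.0 [-0.4  0.9  5.6]
10.7 [ 0.6054 -0.2146  0.0586] 0.654 42.9 [-0.5  0.1 -2.5]
guard True
12.3 [ 0.5625 -0.0229 -0.0125] 0.649 43.5 [-1.1  0.1  5. ]
13.5 [ 0.5618 -0.0227  0.0691] 1.001 0.0 [ 0.   0.2 -0.7]
```

View pics/w4.png

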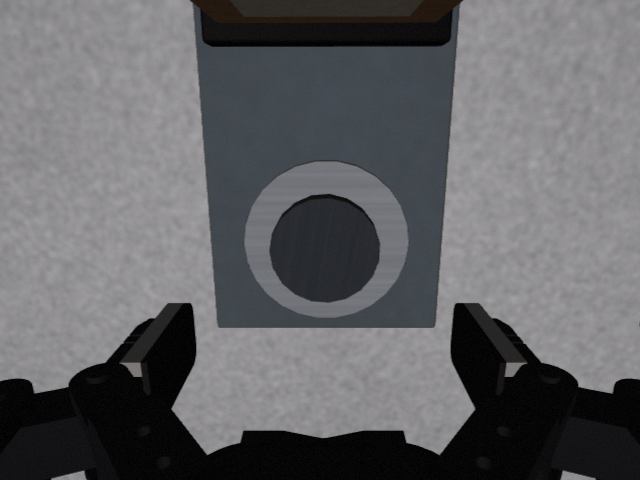

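The steel lies flat on the plate: plate centre near (327,239), disc centre near (325,249). Now the exact offset.

```bash
python3 - <<'E'
from h import *
w=dict(np.load("w4.npz"));g=cv2.medianBlur(cv2.cvtColor(w["frame"],cv2.COLOR_RGB2GRAY),5)
m=np.zeros_like(g);cv2.circle(m,(326,239),90,1,-1)
pl=(g>95)&(m>0);print(g[170,326],g[120,326],g[250,326])
c,a,mm=blob(pl); e=cv2.fitEllipse(cv2.convexHull(np.argwhere(mm)[:,::-1].astype(np.int32)));P=onz(w,e[0],.016);print("plate",e,P)
m2=np.zeros_like(g);cv2.circle(m2,(326,247),65,1,-1)
c,a,mm=blob((g<65)&(m2>0)); e2=cv2.fitEllipse(cv2.convexHull(np.argwhere(mm)[:,::-1].astype(np.int32)))
for z in(.022,.028):print("disc",e2,onz(w,e2[0],z),(onz(w,e2[0],z)-P)[:2])
E
```

```text
116 73 44
plate ((325.89288330078125, 239.0531768798828), (156.07655334472656, 163.4967498779297), 89.65443420410156) [ 0.56277307 -0.02017011  0.016     ]
disc ((324.4299621582031, 247.88232421875), (107.85488891601562, 109.29669189453125), 91.81800079345703) [ 0.56157497 -0.02313021  0.022     ] [-0.00119809 -0.0029601 ]
disc ((324.4299621582031, 247.88232421875), (107.85488891601562, 109.29669189453125), 91.81800079345703) [ 0.56183027 -0.02122154  0.028     ] [-0.0009428  -0.00105143]
```

Steel is within about 3 mm. Next the cork, then a look at the rack.

```bash
python3 - <<'E'
from h import *
pick([.5397,-.3525])
if monitor.sense()["finger_gap"]>.5: place(PLATE,.0275)
w=eyes.grab_frame("wrist")
s=dict(np.load("side0.npz"));X=onz(s,(291,309),.128);print("clip top est",X)
phi=np.radians(-75);p=[X[0]-.03,X[1],.20];
for a in(phi,phi+np.pi):print(kinematics.ik(p,down(a)),kinematics.ik([*(PLATE+.11*TY),.1],down(a-np.radians(22.7))))
env.reach(p,down(phi));st()
w2=eyes.grab_frame("wrist");np.savez("w5.npz",**w2)
t=eyes.grab_frame("side");np.savez("s5.npz",**t)
cv2.imwrite("pics/w5.png",np.vstack([np.hstack([cv2.resize(w["frame"],(400,300)),cv2.resize(t["frame"],(400,300))]),cv2.resize(w2["frame"],(800,600))[:300]])[:,:,::-1] if 0 else np.hstack([cv2.resize(w["frame"],(320,240)),w2["frame"][::2,::2]])[:,:,::-1])
cv2.imwrite("pics/w5b.png",w2["frame"][:,:,::-1])
E
```

```text
guard False
15.8 [ 0.5398 -0.3526 -0.0295] 0.998 0.0 [0.3 0.4 0.5]
16.2 [ 0.54   -0.3528 -0.0286] 0.658 42.2 [-1.1  0.7  5.5]
16.8 [ 0.5392 -0.352   0.0587] 0.654 42.5 [ 0.1  1.3 -0.9]
guard True
18.9 [ 0.5625 -0.0229 -0.0006] 0.656 43.0 [-1.2 -0.2  4.4]
20.0 [ 0.5621 -0.0227  0.0697] 0.997 0.0 [ 0.5 -0.3 -0.8]
clip top est [0.51370002 0.24468019 0.128     ]
[ 2.52086410e-01  3.52022572e-01  1.44901545e+00 -4.44089210e-16
  1.34055463e+00  1.56108335e+00] [-5.23793295e-02  5.33006060e-01  1.44923038e+00 -4.44089210e-16
  1.15935621e+00  1.65280735e+00]
[ 2.52086410e-01  3.52022572e-01  1.44901545e+00 -4.44089210e-16
  1.34055463e+00 -1.58050930e+00] [-5.23793295e-02  5.33006060e-01  1.44923038e+00 -4.44089210e-16
  1.15935621e+00 -1.48878530e+00]
21.5 [0.4838 0.2442 0.1993] 1.002 0.0 [-0.4 -0.2  0.2]
```

View pics/w5.png

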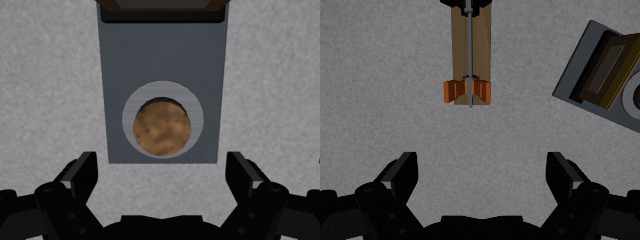

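View pics/w5b.png

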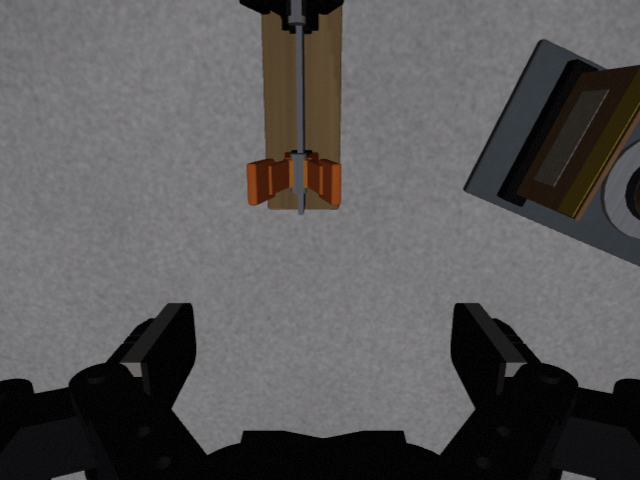

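The cork sits concentric on the steel. In the wrist view the clip's pad tops span cols 248–341 and rows ~162–207, and the fin runs vertically near col 300.

```bash
python3 - <<'E'
from h import *
w=dict(np.load("w5.npz"));s=dict(np.load("s5.npz"))
H=smooth(w);o=(H[...,0]>3)&(H[...,0]<16)&(H[...,1]>170)&(H[...,2]>60)
m=np.zeros(o.shape,bool);m[140:225,235:355]=1;o&=m
yx=np.argwhere(o);L=yx[yx[:,1]<265];Rr=yx[yx[:,1]>328]
for n,q in(("L",L),("R",Rr)):print(n,q.min(0),q.max(0))
f=np.array([onz(w,p,.06) for p in((299.5,60),(301,212))]);d=f[0]-f[1];print("fin dir deg",np.degrees(np.arctan2(d[1],d[0])),f)
A=[onz(w,p,.13) for p in((L[:,1].min(),L[:,0].min()+3),(L[:,1].min(),L[:,0].max()),(Rr[:,1].max(),Rr[:,0].min()+3),(Rr[:,1].max(),Rr[:,0].max()))]
print(np.round(A,4).tolist(),np.linalg.norm(A[0]-A[2]),np.linalg.norm(A[1]-A[3]),np.linalg.norm(A[0]-A[1]));C=np.mean(A,0);print("C",C)
u=d[:2]/np.linalg.norm(d[:2]);n=np.array([-u[1],u[0]]);print("C off fin",n@(C[:2]-f[0,:2]),"fin n",n@(f[1,:2]-f[0,:2]))
print("C in side",proj(s,C), "pads-top side z",proj(s,np.r_[C[:2],.082]))
S=smooth(s);c,a,_=blob((S[...,0]>3)&(S[...,0]<17)&(S[...,1]>170),np.array((291,335)),30);print(c,a)
E
```

```text
L [163 247] [204 264]
R [161 329] [205 340]
fin dir deg 14.767869871862475 [[0.57708617 0.28608903 0.06      ]
 [0.47604365 0.25945305 0.06      ]]
[[0.5104, 0.2954, 0.13], [0.4894, 0.2909, 0.13], [0.5248, 0.246, 0.13], [0.5025, 0.2397, 0.13]] 0.05152238771866489 0.05280771923473671 0.02150910522373017
C [0.50680302 0.26801065 0.13      ]
C off fin 0.0004342481139516538 fin n -2.0345144676058915e-18
C in side [290.54931856 317.21566887] pads-top side z [290.85561308 339.49932417]
[291.16058394 333.03649635] [284 307  16  56 685]
```

```bash
python3 - <<'E'
from h import *
phi=np.radians(-75.2);x,y=.507,.268;z=.0688
env.reach([x,y,.14],down(phi));env.movel([x,y,.105],.2)
print("guard",env.movel([x,y,z],.06,guard=8));st()
env.close_gripper(35);env.hold(.3);st()
if .15<monitor.sense()["finger_gap"]<.45:
    env.movel([x,y,z+.06],.1);env.hold(.3);st();env.movel([x,y,z+.115],.2);st()
    e=PLATE+[0,.001]+.11*TY;p=[*e,z+.115];j=np.degrees(PHI)-90
    env.reach(p,down(np.radians(j)));st()
s=eyes.grab_frame("side");w=eyes.grab_frame("wrist");np.savez("s6.npz",**s);np.savez("w6.npz",**w)
cv2.imwrite("pics/s6.png",np.hstack([cv2.resize(s["frame"][200:350,210:360,::-1],(400,400),interpolation=2),cv2.resize(w["frame"][:,:,::-1],(400,400))]))
E
```

```text
guard False
23.1 [0.5072 0.2681 0.069 ] 1.003 0.0 [0.2 0.4 0.8]
23.9 [0.507  0.268  0.0688] 0.271 40.0 [ 0.6 -0.7 -0. ]
25.0 [0.5068 0.268  0.1284] 0.265 40.0 [-0.5  0.4 -0.5]
25.4 [0.507  0.268  0.1839] 0.267 40.0 [ 0.1  0.8 -1.4]
26.2 [0.5766 0.0883 0.1833] 0.268 40.0 [-0.3 -0.1 -1.4]
```

View pics/s6.png

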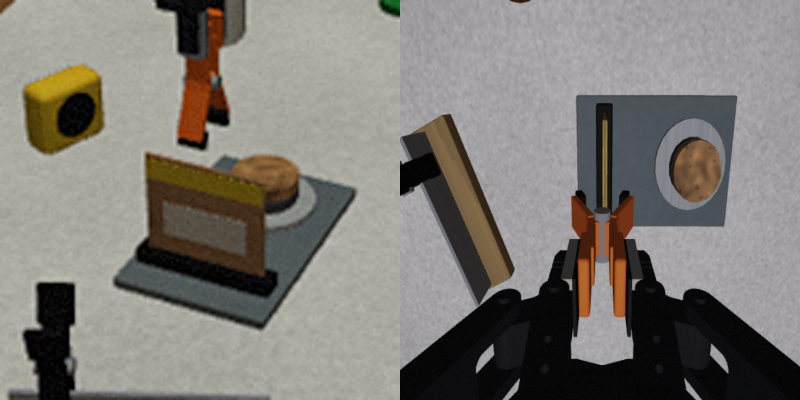

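The clip is held open: in the wrist half its jaw tips are around (580,200) and (627,200), straddling the card line at col ~605. I'll check the card edge in this frame before descending.

```bash
python3 - <<'E'
from h import *
w=dict(np.load("w6.npz"));H=smooth(w)
m=monitor.sense();p=m["position"];R=Rn.from_quat(m["ee_rot"]).as_matrix()
y=(H[...,0]>16)&(H[...,0]<32)&(H[...,1]>90);k=np.zeros_like(y);k[120:270,310:350]=1;y&=k
q=np.argwhere(y)
for r in(150,180,210,240):
    c=q[q[:,0]==r][:,1]
    if len(c):X=onz(w,(c.mean(),r),.11);print(r,c.min(),c.max(),X.round(4),"tool",(R.T@(X-p)).round(4))
print("rows",q.min(0),q.max(0),[(R.T@(onz(w,(327,r),.11)-p)).round(4) for r in(q[:,0].min(),)])
# jaws: orange extents per row in front part
o=(H[...,0]>3)&(H[...,0]<14)&(H[...,1]>150)
for r in(245,260,275):
    c=np.argwhere(o[r])[:,0];print(r,c.min(),c.max(),[(R.T@(onz(w,(v,r),.152)-p)).round(4).tolist() for v in(c.min(),c.max())])
E
```

```text
150 324 332 [0.623  0.0798 0.11  ] tool [0.0473 0.003  0.0736]
180 324 331 [0.6064 0.0824 0.11  ] tool [0.0305 0.0025 0.0736]
210 324 331 [0.5891 0.0851 0.11  ] tool [0.013  0.0021 0.0736]
240 324 331 [0.5711 0.087  0.11  ] tool [-0.0052  0.0026  0.0736]
rows [143 310] [266 337] [array([0.0511, 0.0022, 0.0736])]
245 275 373 [[0.005, -0.0236, 0.0316], [0.005, 0.0246, 0.0316]]
260 275 372 [[-0.0028, -0.0238, 0.0316], [-0.0028, 0.0243, 0.0316]]
275 279 368 [[-0.0108, -0.0221, 0.0316], [-0.0108, 0.0226, 0.0316]]
```

```bash
python3 - <<'E'
from h import *
m=monitor.sense();R=Rn.from_quat(m["ee_rot"]).as_matrix()
p=np.array([.5768,.0882,.1833])+R[:,1]*.002
env.movel(p,.05);p[2]=.1298
print("guard",env.movel(p,.04,guard=5));env.hold(.5);st()
s=eyes.grab_frame("side");w=eyes.grab_frame("wrist")
cv2.imwrite("pics/s7.png",np.hstack([cv2.resize(s["frame"][210:330,230:350,::-1],(400,400),interpolation=2),cv2.resize(w["frame"][120:360,200:440,::-1],(400,400))]))
H=smooth(s);o=(H[...,0]>3)&(H[...,0]<14)&(H[...,1]>190);print([proj(s,np.r_[p[:2],z]).round(1).tolist() for z in(.11,.095)])
E
```

```text
guard False
28.6 [0.5765 0.0862 0.1298] 0.27 40.0 [ 0.3 -0.7 -0.4]
[[286.0, 263.4], [286.1, 269.6]]
```

View pics/s7.png

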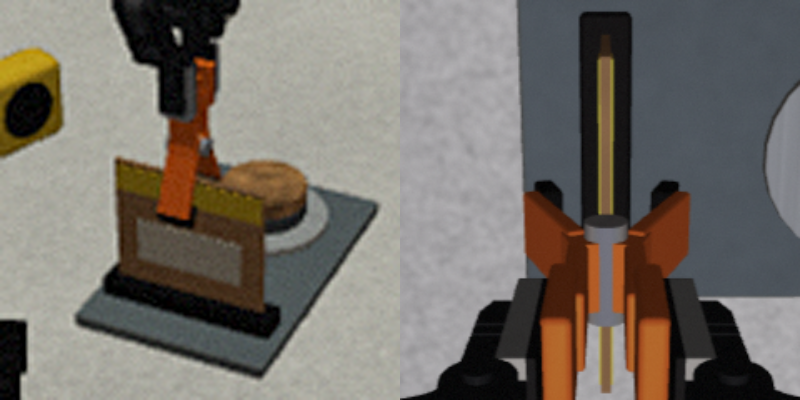

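The near jaw tip is at side (283,276), which fits z ≈ 0.095, about 15 mm below the edge. The wrist view shows the jaws even on both sides of the card, and there is no contact force. Handing in.

```bash
python3 - <<'E'
from h import *
print(job.hand_in());st()
E
```

```text
the job is handed in; nothing more can be done
None
the job is handed in; nothing more can be done
```

The job is handed in: steel then cork are stacked on the plate, and the orange clip is held squeezed open over the card edge with its jaws about 15 mm down on either side, at 28.6 s of the 72 s; no verdict was returned.

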